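Index the specimen turntable to the next notch

TASK

Bring the next specimen under the microscope: pull the spring ring on the turntable up out of its notch, turn the table counter-clockwise (seen from above) to the very next notch, and let the ring spring down so that its pin is fully home there. The pin must click into the notch without being forced or rammed against its sides, so feel for it gently; leave the loose mounts and the slide box alone.

Things in the scene. Friction and masses are not known exactly. Their poses are not given: they have to be found in the camera images.
- stand: White microscope stand fixed to the bench: round foot 210 mm across, 20 mm high. Origin on the turntable's vertical axis at bench level, z up; +x points to the column (28 mm post, 150 mm from the axis, 235 mm high). It points roughly to +y of the world.
- objective (a point): Lowest point of the microscope's objective (20 mm across), 90 mm above the bench and 56 mm from the turntable axis on the column's side. Above it a 36 mm tube from 160 to 235 mm height. Fixed; keep the gripper clear of it.
- start_notch (a point): Start notch, at rim top. Steel index rim: arc 76 to 94 mm from the turntable axis, top 30 mm above the bench, notches 11 mm wide, 10 mm deep. The next notch is in a stop sector clamped where the last user liked: 37 to 53 degrees (0.65 to 0.93 rad) counter-clockwise from this one, exact place not measured: the pin rides on the flat rim and drops in there. Another follows 45 degrees on.
- turntable (a joint): Angle of the aluminium turntable about its vertical axis, rad; 0 in the start notch, grows counter-clockwise seen from above. Disc 136 mm across, top at 44 mm; specimens on it reach 58 mm height and 57 mm radius. Friction about 0.06 N m once the pin is out; in a notch the pin has 1.5 mm (0.02 rad) of play each way.
- pull_ring (a joint): Lift of the knurled pull ring, m: 0 = pin fully home in a notch, 0.008 = pin foot level with the rim's top (riding on it), 0.013 = end of travel. A spring pushes it down with 6 N at 0, 8 N at 0.008, 9 N at 0.013. It moves straight up and turns with the table.
- ring_mid (a point): Middle of the pull ring: steel cylinder 30 mm across, 20 mm high, on the table's lug 85 mm from the turntable axis. Pin home: 66 mm above the bench (ring 56 to 76 mm). x points radially outward, z up. A 12 mm guide post rises through it to 89 mm; below are a 22 mm sleeve and the lug (28 mm wide, top at 44 mm). Grasp from above, fingers along the tangent.
- index_pin: Steel index pin under the ring, fixed to it, 8 mm wide along the tangent, 10 mm radially. Origin in the centre of its foot: 44 mm below ring_mid, 22 mm above the bench when home. Loads over 25 N against the rim or the notch sides damage it.
- mount_a: Loose cylindrical specimen mount, 30 mm across, 18 mm high; origin under its centre. Bystander.
- mount_b: Loose cylindrical specimen mount, 30 mm across, 18 mm high; origin under its centre. Bystander.
- slide_box: Loose grey slide box, 85 x 55 x 34 mm; origin under its centre. Bystander.

How it is judged:
On the way, in this order (a step that is already met when the one before it is completed fails the run):
1. the ring is pulled up so that the pin is clear of the start notch (value of joint pull_ring above 0.0085 m and value of joint turntable below 0.1 rad), for 0.1 s.
2. the turntable is turned counter-clockwise with the pin out of the notch (value of joint turntable above 0.25 rad and value of joint pull_ring above 0.006 m), for 0.1 s.
At the end, for the whole second after the job is handed in: The turntable stands still in the next notch counter-clockwise from the start (angle 0.60 to 0.98 rad), and the pin is home in it (ring lift under 2 mm) (value of joint turntable between 0.6 and 0.98 rad and value of joint pull_ring below 0.002 m and velocity of joint turntable between -0.05 and 0.05 rad/s); the robot touches nothing.
It fails at once if the index pin is forced against the rim or a notch side (over 25 N) (contact force between index_pin and anything else above 25 N).
It fails at once if a loose mount or the slide box is moved by more than 20 mm (distance of any of mount_a, mount_b, slide_box from where it was at the start of the episode above 0.02 m).
It also fails if it takes over 45 s, if anything falls off the work surface, if the arm or the gripper's body presses on something with over 40 N, if the wrist force passes 120 N, or if a joint passes its speed limit or range.

ROBOT

A 6-joint arm with a two-finger parallel gripper is mounted at the origin on the work surface. World frame = base frame: x ahead of the robot, y to its left, z up, the work surface at z = 0. Lengths are in m, angles in rad, forces in N, time in s.
With the tool pointing down it reaches from about 0.275 to 0.85 m from the base axis. Payload 19 kg.
Tool frame: the origin (TCP) lies at the very end of the fingers, on their centre line; the grasp point (between the pads) lies 19 mm behind it (bot.grasp_offset is the distance from the TCP to the grasp point, in m); z points along the fingers, y is the line along which they close (so a half turn about z gives the same grasp; the last joint's range is limited). The gripper opens to 85 mm and grips with 20 to 120 N. Pads are 22 mm wide; open, the fingers measure 114 mm over their backs; the gripper's body (76 mm by 85 mm) begins 54 mm behind the grasp point. The pads swing forward as they close: fully open they stand 13 mm farther back than shut.
Start: joints at [-1.439, 0.15, 1.437, -0, 1.554, -0.134], TCP at [0.151, -0.555, 0.231] pointing down, gripper open.
Joint ranges: [-2.8, 2.8], [-0.68, 2.1], [0.12, 2.68], [-1.39, 4.53], [0.16, 2.79], [-2.81, 2.81]. Speed limits (rad/s): [1.89, 1.89, 2.22, 3.01, 3.01, 3.01].

INTERFACE

Orientations are given as a rotation vector (axis times angle).
In Python, from rig import bot gives the robot as it stands. Calls block until the motion is done:
- bot.move_to(position, orientation): joint-space move of the TCP to a pose.
- bot.servo_line(position, max_speed=0.15, rot=None, guard=None): straight line of the TCP; rot=None keeps the orientation; max_speed is the mean speed in m/s. With guard (N) it stops when the force on the tool has changed by that much, and returns True; else False.
- bot.move_joints(angles): joint-space move.
- bot.let_go() and bot.grasp(): open the fingers fully, or close them until they stop; the grip force is fixed at half the most.
- bot.sleep(seconds).
- bot.inverse_kinematics(position, orientation): joint angles nearest the present ones, or None.
- bot.get_state(): the state.
- bot.snapshot(name): name is "scene" or "top"; returns a dict with "img" (480x640x3 uint8, blue, green, red), "vfov" (degrees; the focal length in pixels is half the picture's height over the tangent of half this angle, whatever the lens; pixels are square), "cx", "cy" (the principal point, pixels), "rvec" (rotation vector, rad) and "tvec" (3), from world to camera coordinates, as OpenCV has them. Camera axes: x right, y down, z forward; pixel columns grow to the right and rows downward; lengths in m; the calibration is good to about 2 mm. A picture is of the moment at which its call begins. There is no depth.
A pose or a line that the arm cannot do raises bot.MotionError and nothing moves.
- bot.job_done(): hands the job in; it is judged then, once.
Trained networks look in the newest picture that a camera, given by its name, has taken for a name from the list of things; names that differ only in an ending like _2 or _b are one class to them, and where a whole thing is asked for, a point or a joint stands for the part that bears it (a point fixed in the world has none). Each returns a list of dicts, best first, with "confidence" (0 to 1); they miss things now and then, are a little off and sometimes report something else, mostly with a low value. They report only what shows in the picture. A call takes as long as a camera call.
- bot.look_for(camera, thing): "xyz" ([x, y, z] in m, in world coordinates, good to about 4 mm: the middle of the surface that is visible of it).
- bot.cut_out(camera, thing): "pixels" (480x640 bool, what is visible of it).
- bot.landmark_of(camera, thing): "xyz" ([x, y, z] in m, in world coordinates, good to about 4 mm: a listed point, or the origin of a listed thing).
The state is a dict: "time": time; "q": joint angles; "joint_velocities": joint speeds; "tau": joint torques, N m; "eef_pos": TCP position; "orientation": TCP orientation; "contact_force": force on the tool from outside, world axes, zero at the start; "moment": the same for the moment, N m; "opening": finger opening in m; "gripper_force": force on a finger pad.
Only numpy, scipy, OpenCV 4.12 (cv2) and the standard library are available. Lean on these libraries where they do the work, as an engineer would, in place of code of your own. Each camera call takes 0.05 s, during which the arm holds its last target. There are 200 camera calls.

## Working session

There is one attempt and no reset: what is moved stays moved. The work goes in short steps, each a Python script; the robot and the scene stay as the last script left them, time stands still between calls to the robot, and variables do not carry over. Pictures are saved under pics/ and viewed, at most 10 in all, crops included, and the job is handed in when it is done.

```bash
mkdir -p pics; ls; python3 - <<'E'
from rig import bot
import cv2,numpy as np
ims=[]
for c in("scene","top"):
    s=bot.snapshot(c);ims.append(s["img"]);cv2.imwrite(f"pics/{c}1.png",s["img"])
    for t in("stand","objective","start_notch","ring_mid","index_pin","mount_a","slide_box","turntable"):
        try:print(c,t,[(np.round(d["xyz"],4).tolist(),round(d["confidence"],2)) for d in bot.landmark_of(c,t)[:3]])
        except Exception as e:print(c,t,e)
    for t in("pull_ring",):
        print(c,t,[(np.round(d["xyz"],4).tolist(),round(d["confidence"],2)) for d in bot.look_for(c,t)[:3]])
print(bot.get_state())
E
```

```text
pics
scene stand [([0.5873, 0.052, 0.0051], 0.91)]
scene objective [([0.599, 0.1048, 0.09], 0.89)]
scene start_notch [([0.5081, 0.0814, 0.0284], 0.62)]
scene ring_mid [([0.5011, 0.08, 0.064], 0.72), ([0.5052, -0.1758, 0.0006], 0.43)]
scene index_pin []
scene mount_a [([0.5716, -0.0764, 0.0011], 0.86)]
scene slide_box [([0.5049, -0.1739, -0.0003], 0.75)]
scene turntable it knows: index_pin, mount, objective, ring_mid, slide_box, stand, start_notch
scene pull_ring [([0.512, 0.0781, 0.067], 0.74)]
top stand [([0.5853, 0.0541, 0.002], 0.59)]
top objective [([0.5995, 0.1073, 0.0862], 0.65)]
top start_notch [([0.5062, 0.0831, 0.0261], 0.58), ([0.5057, -0.1717, 0.008], 0.37), ([0.5883, 0.0537, 0.0023], 0.17)]
top ring_mid [([0.5059, 0.0842, 0.0686], 0.54)]
top index_pin []
top mount_a [([0.4556, 0.1672, 0.0015], 0.75), ([0.5681, -0.0816, 0.0025], 0.51)]
top slide_box [([0.5096, -0.1742, 0.005], 0.85)]
top turntable it knows: index_pin, mount, objective, ring_mid, slide_box, stand, start_notch
top pull_ring [([0.5053, 0.0772, 0.076], 0.8), ([0.5982, 0.0898, 0.0407], 0.53)]
{'time': 0.9, 'q': array([-1.43897515e+00,  1.50510149e-01,  1.43738102e+00, -4.65306780e-05,
        1.55376938e+00, -1.34009991e-01]), 'joint_velocities': array([ 0.0011121 ,  0.00031428,  0.00065593, -0.00056803,  0.0001008 ,
        0.00092118]), 'tau': array([ 1.81260544e-03, -7.12773943e+01, -5.71042120e+01, -8.66137157e-05,
        1.59784788e-03,  2.25732589e-05]), 'eef_pos': array([ 0.15101788, -0.55479929,  0.23127023]), 'orientation': array([-3.11381541e+00, -4.16330448e-01,  7.29612299e-05]), 'contact_force': array([-0.82682053,  0.40640305, -1.22229553]), 'moment': array([-0.01246015, -0.02235568, -0.00659043]), 'gripper_force': 0.0, 'opening': 0.08562031423404454}
```

View pics/scene1.png

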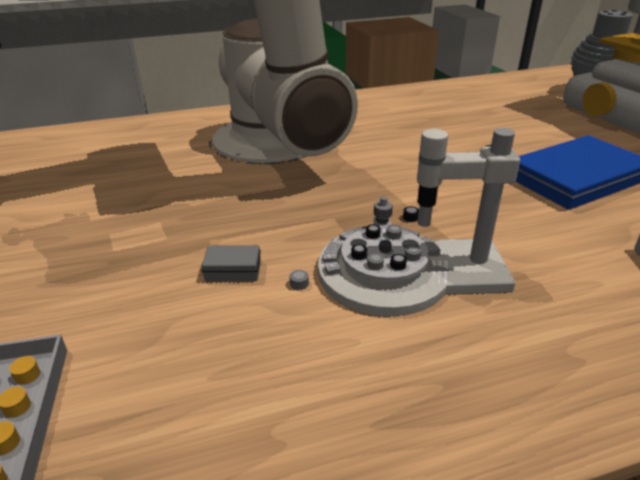

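View pics/top1.png

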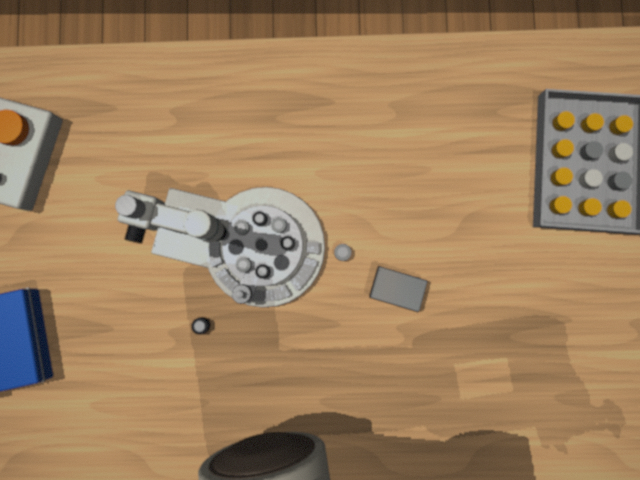

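The scene view shows the ring at about (383,208). The top view shows it at about (242,294), with the stop sector at about (300,275) and the tube at about (205,225). The network estimates agree: axis ≈ (0.586, 0.053), ring direction ≈ 160°, radius 86 mm. I'll check reachability, go above the ring, then touch it gently from both sides to centre the gripper.

```bash
cat > h.py <<'E'
from rig import bot
import numpy as np, json
from scipy.spatial.transform import Rotation as R
AX=np.array([0.5863,0.0530]); PHI=np.deg2rad(160.2); RR=0.0855
def pose(th,z,dt=0.,flip=False,r=RR):
    "TCP pose over the ring at table angle th, shifted dt along the CCW tangent"
    a=PHI+th; u=np.array([np.cos(a),np.sin(a),0]); t=np.array([-u[1],u[0],0])
    y=-t if flip else t; k=np.array([0,0,-1.])
    p=np.r_[AX,z]+r*u+dt*t
    return p, R.from_matrix(np.c_[np.cross(y,k),y,k]).as_rotvec()
def st(msg=""):
    s=bot.get_state(); print(msg,"t",round(s["time"],2),"p",np.round(s["eef_pos"],4),"F",np.round(s["contact_force"],1),"open",round(s["opening"],4),"gf",round(s["gripper_force"],1)); return s
E
python3 - <<'E'
from h import *
for f in(False,True):
    for th in(0,.5,1):
        q=bot.inverse_kinematics(*pose(th,.049,0,f)); print(f,th,None if q is None else np.round(q,2))
E
```

```text
False 0 [ 0.01  0.16  1.82 -0.    1.17  1.93]
False 0.5 [-0.07  0.14  1.84 -0.    1.16  1.34]
False 1 [-0.15  0.17  1.8  -0.    1.17  0.77]
True 0 [ 0.01  0.16  1.82 -0.    1.17 -1.22]
True 0.5 [-0.07  0.14  1.84 -0.    1.16 -1.8 ]
True 1 [-0.15  0.17  1.8  -0.    1.17 -2.37]
```

```bash
python3 - <<'E'
from h import *
import cv2
bot.move_to(*pose(0,.15)); st("above")
s=bot.snapshot("top"); a=s["img"]; b=bot.snapshot("scene")["img"]
cv2.imwrite("pics/ab.png",np.hstack([a[180:380,120:420],b[120:320,260:560]]))
bot.servo_line(pose(0,.049)[0],max_speed=.08,guard=6); st("down")
E
```

```text
above t 3.49 p [0.506  0.0814 0.15  ] F [ 0.2 -0.9 -0.9] open 0.0858 gf 0.0
down t 5.01 p [0.5061 0.082  0.0495] F [-1.1  0.1 -0.2] open 0.0855 gf 0.0
```

View pics/ab.png

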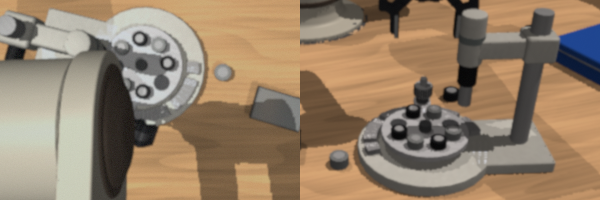

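The fingers straddle the ring (crop (423,92)) and are well clear of the tube, and there was no contact on the way down. Next I touch each side.

```bash
python3 - <<'E'
from h import *
u=np.array([np.cos(PHI),np.sin(PHI),0]); t=np.array([-u[1],u[0],0])
c=pose(0,.049)[0]; d=[]
for s in(1,-1):
    bot.servo_line(c+s*.012*t,max_speed=.04,guard=5)
    h=bot.servo_line(c+s*.036*t,max_speed=.012,guard=4); x=st(f"{s} hit {h}")
    d.append((x["eef_pos"]-c)@t); print(d[-1], x["contact_force"]@t)
    bot.servo_line(c,max_speed=.05)
print("mid",np.mean(d)); json.dump(np.mean(d),open("mid.json","w"))
E
```

```text
1 hit True t 6.77 p [0.4962 0.0552 0.049 ] F [1.6 3.6 2.3] open 0.0853 gf 1.9
0.02843098870941586 -3.9241079642185226
-1 hit True t 9.36 p [0.516  0.1106 0.0487] F [-0.8 -2.4  1.4] open 0.0856 gf 1.3
-0.030404737113131425 2.5173122636931073
mid -0.0009868742018577827
```

The span of 58.8 mm matches 55.5 mm plus 3 mm of play, so the centre is offset by -1.0 mm. Now I grasp and lift.

```bash
python3 - <<'E'
from h import *
m=json.load(open("mid.json"))
bot.servo_line(pose(0,.049,m)[0],max_speed=.03); st()
bot.grasp(); s=st("grasped")
p=s["eef_pos"].copy()
for dz in(.003,.0105):
    h=bot.servo_line(p+[0,0,dz],max_speed=.012,guard=20); s=st(f"lift {dz} {h}")
bot.sleep(.2)
E
```

```text
t 10.37 p [0.5062 0.0831 0.049 ] F [ 0.4 -0.1  0.2] open 0.0855 gf 0.0
grasped t 10.93 p [0.5062 0.0829 0.0493] F [-2.6 -0.2  6.3] open 0.028 gf 58.8
lift 0.003 False t 11.36 p [0.5061 0.0829 0.052 ] F [ 2.9 -1.8 -7.5] open 0.0282 gf 59.5
lift 0.0105 False t 12.13 p [0.5062 0.083  0.0597] F [  2.1  -1.3 -10.1] open 0.0283 gf 59.7
```

```bash
python3 - <<'E'
from h import *
s=bot.get_state(); p0=s["eef_pos"].copy(); z=p0[2]
C=np.r_[AX,0]
for th in(.13,.26,.4):
    T=R.from_rotvec([0,0,th])
    h=bot.servo_line(C+T.apply(p0-C),max_speed=.03,rot=pose(th,z)[1],guard=20); s=st(f"{th} {h}")
    if h: break
E
```

```text
0.13 False t 12.85 p [0.503  0.0724 0.0597] F [ 2.1 -0.7 -8.3] open 0.0282 gf 59.7
0.26 False t 13.37 p [0.5013 0.0615 0.0597] F [ 3.5  0.2 -8.5] open 0.0285 gf 59.7
0.4 False t 13.92 p [0.501  0.0496 0.0598] F [ 5.1 -0.2 -8.9] open 0.0276 gf 59.8
```

```bash
python3 - <<'E'
from h import *
p=bot.get_state()["eef_pos"].copy()
h=bot.servo_line(p-[0,0,.0035],max_speed=.006,guard=5); s=st(f"lower {h}")
bot.let_go(); st("open")
# lower the open fingers so the pads stay at ring height, if ring drops
q=bot.get_state()["eef_pos"]; print(q-p)
E
```

```text
lower True t 14.38 p [0.5011 0.0496 0.0572] F [-0.7  0.8  6.7] open 0.0284 gf 61.1
open t 14.97 p [0.5007 0.0496 0.0564] F [-0.   0.4 -0.1] open 0.0853 gf 0.0
[-2.97179115e-04  2.04739297e-05 -3.37272370e-03]
```

```bash
cat > push.py <<'E'
from h import *
m=json.load(open("mid.json")); z=.050
bot.servo_line(pose(.4,z,m+.022)[0],max_speed=.05,rot=pose(.4,z)[1],guard=6); st("near")
for th in(.55,.70,.85,.98):
    p,r=pose(th,z,m+.0277)
    h=bot.servo_line(p,max_speed=.015,rot=r,guard=6); s=st(f"{th} {h}")
    v=s["eef_pos"]-np.r_[AX,0]
    print("ring angle ~", np.arctan2(v[1],v[0])%(2*np.pi)-PHI-np.arctan2(m+.0277,RR)-m/RR*0)
    if h: break
E
python3 push.py
```

```text
near t 15.58 p [0.5021 0.0272 0.05  ] F [-0.5 -0.5 -0.6] open 0.0855 gf 0.0
0.55 True t 16.27 p [0.5044 0.0198 0.0497] F [-0.1 -0.5  0.1] open 0.0856 gf 0.0
ring angle ~ 0.4274272664843139
```

That stop looks like a contact transient on the resting ring, since no force remained. I'll continue.

```bash
sed -i '/"near"/d; s/guard=6/guard=9/; s/(.55,.70,.85,.98)/(.60,.80,.98)/' push.py; python3 push.py
```

```text
0.6 False t 17.47 p [0.5098 0.0058 0.0496] F [-4.7  3.5 -1.8] open 0.0856 gf 2.3
ring angle ~ 0.5953737933666639
0.8 False t 18.81 p [ 0.5212 -0.0085  0.05  ] F [-2.2  2.6 -1.7] open 0.0856 gf 1.7
ring angle ~ 0.7998762893124898
0.98 True t 19.59 p [ 0.5302 -0.0159  0.05  ] F [-1.6  5.1  4. ] open 0.0851 gf 2.7
ring angle ~ 0.9304172156362216
```

The push stopped at about 0.93 rad with residual force, which fits the far side of a notch. I'll back off, raise the gripper and check.

```bash
python3 - <<'E'
from h import *
import cv2
m=json.load(open("mid.json"))
bot.servo_line(pose(.91,.05,m)[0],max_speed=.05,guard=8); st("centred")
h=bot.servo_line(pose(.91,.05,m-.034)[0],max_speed=.015,guard=5); s=st(f"back {h}")
p,_=pose(.91,.05,m); a=PHI+.91; t=np.array([-np.sin(a),np.cos(a),0]); print("d",(s["eef_pos"]-p)@t)
bot.servo_line(p,max_speed=.05)
bot.servo_line(p+[0,0,.12],max_speed=.12); st("up")
im=bot.snapshot("scene")["img"]
print([(np.round(d["xyz"],4),d["confidence"]) for k in("ring_mid",) for d in bot.landmark_of("scene",k)])
cv2.imwrite("pics/c.png",cv2.resize(im[170:320,280:480],None,fx=4,fy=4,interpolation=cv2.INTER_CUBIC))
E
```

```text
centred t 20.32 p [0.5136 0.0081 0.0501] F [ 0.   0.6 -0.4] open 0.0855 gf 0.0
back True t 22.1 p [0.4975 0.0334 0.05  ] F [ 1.4 -3.5  1.6] open 0.0855 gf 2.1
d -0.029926547908243086
up t 24.01 p [0.5132 0.0081 0.1692] F [ 1.  -0.2 -1.3] open 0.0851 gf 0.0
[(array([0.5106, 0.0068, 0.0647]), 0.59)]
```

View pics/c.png

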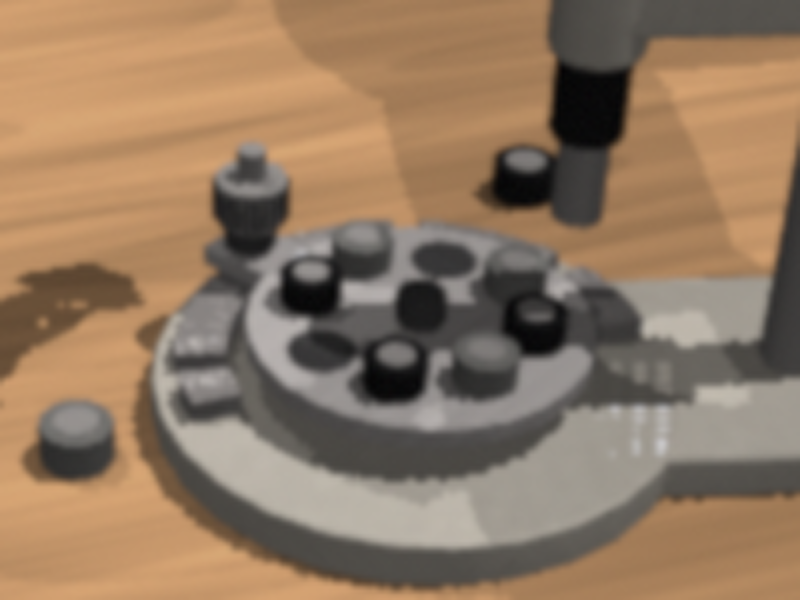

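The enlarged picture shows the ring at (250,190), seated low with the guide post standing well clear above it. Its height is 65 mm, which means home. The table now resists in both directions with a 59 mm span, the same as in the start notch, so the pin is latched. Handing in.

```bash
python3 -c "
from rig import bot
print(bot.job_done())"
```

```text
the job is handed in; nothing more can be done
None
```

The job is handed in: the turntable sits in the next notch counter-clockwise at about 0.91 rad, the checks show the pin home, and the gripper is clear; `job_done()` returned no verdict.

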